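Seat a die blank on its parallels in the bench vise

TASK

Pick up the wooden rammer and tap or press the thick steel bar in the vise gently down at its ends, never with the bare fingers, until it lies level and fully home on the two steel parallels. Then stand the rammer upright on the bench and, with the fingers, push for a moment, firmly but without forcing, on a sticking-out end of first the nearer and then the farther parallel, along its length, to feel that each is trapped and no longer slides. Leave the parallels in place under the bar and leave everything else on the bench alone.

Things in the scene. Friction and masses are not known exactly. Their poses are not given: they have to be found in the camera images.
- vise: dark iron drill vise fixed to the bench. Origin: on the bench, midway between the jaws; x runs from the moving jaw (robot side; screw and cross bar reach to x = -135 mm) to the fixed jaw, y along the jaws to the left. Base x = -105 to +60, 100 mm wide (y), 30 mm high, its top is the bed. Jaws 100 mm long in y, tops 66 mm above the bench, faces at x = -28 and +28 mm
- bar_left (a point): middle of the top edge at the left (+y) end of the raw steel bar (a die blank, about 1 kg) held in the jaws: 50 (x) x 100 (y) mm, centred in the vise. Sawn from stock: its thickness is anything from 28 to 46 mm, so its home height (underside flat on the parallels, 52 mm above the bench) must be felt. At the start it stands about 5 to 15 mm too high, often one end more. It only slides up and down in the jaws and rocks end to end
- bar_right (a point): the same at the right (-y) end. The bar is stiff in the jaws: 5 to 15 N near an end moves it down or, once the other end has landed, levels it. Home, it stops dead and does not spring back. A light touch leaves the parallels loose; 15 to 25 N kept for a moment near each end once it is home traps them; over 45 N marks the bar
- parallel_near: ground steel bar 8 (x) x 180 (y) x 22 mm high, loose on the vise bed (underside 30 mm above the bench), along the jaws at x = -19 mm in the vise: the nearer to the robot. Its ends stick out 35 to 45 mm beyond jaws, bar and base at both sides. Origin: middle of its underside; y along it. Before, it slides under 1 to 1.5 N; trapped, it holds 3 N or more: push with 2.5 to 3 N
- parallel_far: the same kind of bar at x = +19 mm in the vise, farther from the robot
- rammer_mid (a point): wooden rammer standing on the bench, 75 mm tall, about 80 g: round foot 34 mm across and 30 mm high, round stem 20 mm across and 45 mm long on top. The point is on its axis half-way up (37.5 mm above its underside); z along the axis. Grip the stem with the fingertips just above the foot, so that the foot bears on the fingertips when pressed down
- heel_a: loose wooden shoe-heel block, 44 x 40 x 42 mm, between the two work places; origin under its centre; bystander, as are all of the following
- heel_b: second such heel block, farther from the robot
- glue: white glue bottle, 60 mm across, 160 mm tall, standing; origin under its centre
- brush: brush with a red handle, 200 mm, lying
- hammer: hammer, 260 mm, lying at the far left
- pincers: steel pincers, about 130 mm, lying at the far right
- tin: metal tack tin, 64 mm across, 50 mm tall
Things that resemble listed ones, but are neither listed nor needed, are in the scene too. Of the things shaped like the part that bears rammer_mid, the wooden one is meant. Leave any red look-alike of the parallel_far alone.

How it is judged:
By the outcome, as a careful person would: the job done as asked, in the order asked, and still so for the second after the job is handed in, with the robot touching nothing.
It also fails if it takes over 72 s, if anything falls off the work surface, if the arm or the gripper's body presses on something with over 40 N, if the wrist force passes 120 N, or if a joint passes its speed limit or range.

ROBOT

A 6-joint arm with a two-finger parallel gripper is mounted at the origin on the work surface. World frame = base frame: x ahead of the robot, y to its left, z up, the work surface at z = 0. Lengths are in m, angles in rad, forces in N, time in s.
With the tool pointing down it reaches from about 0.25 to 0.725 m from the base axis. Payload 4 kg.
Tool frame: the origin (TCP) lies between the finger pads; the fingertips stand 25 mm ahead of it and the grasp point (between the pads) lies 6 mm ahead of it; z points along the fingers, y is the line along which they close (so a half turn about z gives the same grasp; the last joint's range is limited). The gripper opens to 85 mm and grips with 20 to 120 N. Pads are 22 mm wide; open, the fingers measure 114 mm over their backs; the gripper's body (76 mm by 85 mm) begins 54 mm behind the grasp point. The pads swing forward as they close: fully open they stand 13 mm farther back than shut.
Start: joints at [-1.136, 0.241, 0.005, 1.335, 0, 1.571], TCP at [0.211, -0.453, 0.256] pointing down, gripper open.
Joint ranges: [-2.72, 2.72], [-1.05, 1.87], [-1.09, 1.28], [-1.99, 2.15], [-1.42, 1.44], [-3.14, 3.14]. Speed limits (rad/s): [2.79, 2.79, 3.14, 3.14, 3.14, 3.14].

INTERFACE

Orientations are given as a unit quaternion [x, y, z, w].
In Python, from workcell import bot gives the robot as it stands. The module is installed in compiled form; this text tells all that it offers.
- The arm moves only by the shell command python3 -m pendant 'ROWS'. ROWS is JSON, one flat list of numbers, 7 for each row, row after row: the shift along the tool's x, y, z normalised to -1 to 1, where 1 is 0.5 m, then the turn, a rotation vector about the tool's x, y, z normalised to -1 to 1, where 1 is 180 degrees, then the opening, from 0 (shut) to 1 (fully open). In form: [tx, ty, tz, ax, ay, az, fingers, tx, ty, tz, ax, ay, az, fingers, ...]. A call has exactly 10 rows; each row is the pose to reach, as a shift and turn from the pose commanded when the call began, along the tool's axes at that moment, turning the shorter way round; what a row does not reach only later rows make up. A row lasts 1/12 s, in which the tool goes at most 41.7 mm and 7.16 degrees, less where a joint would pass 70% of its speed; a pose out of reach is approached as far as the arm can. A call with a number of a shift or a turn outside -1 to 1 is refused whole. A call with a gripper value outside its range is refused whole. The fingers move at their own pace and stop on an object; the grip force is fixed at half the most. Time passes only in rows, so rows that repeat a pose let the fingers close, or fill a call up. It gives the time, the measured TCP pose, the force, the opening and the grip force at its end, in the units of the state.
- bot.get_obs(): the state, without advancing time (a new reading comes with each control period).
- bot.camera(name): name is "scene" or "top" or "wrist"; returns a dict with "pixels" (400x640x3 uint8, red, green, blue), "mtx" (3x3 intrinsics, pixels), "cam_to_world" (4x4, takes a point from camera to world coordinates); the wrist camera has in their place "hand_eye" (4x4, takes a point from camera to tool coordinates, whose origin is the TCP and whose axes are the flange's). Camera axes: x right, y up, looking along -z (the intrinsics and any distortion apply to the point x, -y, -z); pixel columns grow to the right and rows downward; lengths in m; the calibration is good to about 2 mm. The wrist camera is an equidistant fisheye: a pixel r from the principal point sees the ray r / f radians off the axis. A picture is of the moment at which its call begins: read the wrist's pose just before it. There is no depth.
- bot.job_done(): hands the job in; it is judged then, once.
The state is a dict: "clock": time; "joint_pos": joint angles; "joint_vel": joint speeds; "tau": joint torques, N m; "eef_pos": TCP position; "tool_rot": TCP orientation; "ft_force": force on the tool from outside, world axes, zero at the start; "ft_torque": the same for the moment, N m; "grip_width": finger opening in m; "grasp_force": force on a finger pad.
Only numpy, scipy, OpenCV 4.12 (cv2) and the standard library are available. Lean on these libraries where they do the work, as an engineer would, in place of code of your own. Each camera call takes 0.05 s, during which the arm holds its last target. There are 200 camera calls.

## Working session

There is one attempt and no reset: what is moved stays moved. The work goes in short steps, Python scripts to look and compute and a shell command to move; the robot and the scene stay as the last step left them, time stands still between calls to the robot, and variables do not carry over. Pictures are saved under pics/ and viewed, at most 10 in all, crops included, and the job is handed in when it is done.

```bash
mkdir -p pics
cat > h.py <<'E'
import numpy as np, cv2
from workcell import bot
from scipy.spatial.transform import Rotation as R
def snap(name,out=None):
    o=bot.get_obs(); c=bot.camera(name)
    im=c["pixels"][:,:,::-1].copy()
    if out: cv2.imwrite("pics/"+out,im)
    c["im"]=im; c["o"]=o; c["name"]=name
    if name=="wrist":
        T=np.eye(4);T[:3,:3]=R.from_quat(o["tool_rot"]).as_matrix();T[:3,3]=o["eef_pos"]
        c["T"]=T@np.array(c["hand_eye"])
    else: c["T"]=np.array(c["cam_to_world"])
    return c
def ray(c,u,v):
    K=np.array(c["mtx"]); x=(u-K[0,2])/K[0,0]; y=(v-K[1,2])/K[1,1]
    if c["name"]=="wrist":
        r=np.hypot(x,y); s=np.sin(r)/r if r>1e-9 else 1; d=np.array([x*s,-y*s,-np.cos(r)])
    else: d=np.array([x,-y,-1.])
    d=c["T"][:3,:3]@d
    return c["T"][:3,3],d/np.linalg.norm(d)
def onz(c,u,v,z):
    p,d=ray(c,u,v); return p+d*(z-p[2])/d[2]
def tri(c1,a,c2,b):
    p,d=ray(c1,*a);q,e=ray(c2,*b)
    s=np.linalg.lstsq(np.c_[d,-e],q-p,rcond=None)[0]
    return (p+s[0]*d+q+s[1]*e)/2, np.linalg.norm(p+s[0]*d-q-s[1]*e)
def proj(c,P):
    K=np.array(c["mtx"]); X=np.linalg.inv(c["T"])@np.r_[P,1]; X=[X[0],-X[1],-X[2]]
    if c["name"]=="wrist":
        r=np.hypot(X[0],X[1]); t=np.arctan2(r,X[2]); x,y=X[0]/r*t,X[1]/r*t
    else: x,y=X[0]/X[2],X[1]/X[2]
    return K[0,0]*x+K[0,2],K[1,1]*y+K[1,2]
E
python3 - <<'E'
from h import *
a=snap("scene","scene.png");b=snap("top","top.png")
for c in(a,b): print(c["mtx"],c["T"].round(3))
o=bot.get_obs();print(o)
E
```

```text
[[467.43551599   0.         316.76525313]
 [  0.         467.43551599 203.01130881]
 [  0.           0.           1.        ]] [[ 0.827 -0.448  0.339  1.009]
 [ 0.562  0.672 -0.482 -0.569]
 [-0.012  0.589  0.808  1.02 ]
 [ 0.     0.     0.     1.   ]]
[[383.85857077   0.         324.22397774]
 [  0.         383.85857077 201.28874084]
 [  0.           0.           1.        ]] [[-2.40e-02  9.92e-01 -1.23e-01  4.58e-01]
 [-1.00e+00 -2.40e-02 -1.00e-03 -8.00e-03]
 [-4.00e-03  1.23e-01  9.92e-01  1.31e+00]
 [ 0.00e+00  0.00e+00  0.00e+00  1.00e+00]]
{'clock': 0.1, 'joint_pos': array([-1.13597971e+00,  2.41321501e-01,  3.87360593e-03,  1.33520528e+00,
        5.11212184e-05,  1.57082223e+00]), 'joint_vel': array([-0.00155407, -0.00080744, -0.00048216,  0.00263556,  0.00068809,
       -0.00021386]), 'tau': array([-1.16236817e-03, -3.73137438e+01,  2.53010792e+01,  1.08570783e-02,
       -1.20447621e-04,  3.32722244e-06]), 'eef_pos': array([ 0.21041839, -0.45300138,  0.25551559]), 'tool_rot': array([ 9.76462133e-01,  2.15686903e-01, -1.75313531e-04, -9.12079205e-04]), 'ft_force': array([ 0.48574743, -0.00612606,  0.26316303]), 'ft_torque': array([ 0.07321749,  0.04755575, -0.04293184]), 'grasp_force': 0.0, 'grip_width': 0.08531132166382069}
```

View pics/scene.png

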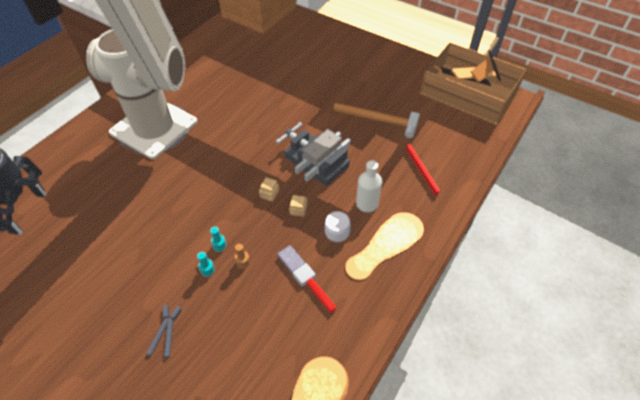

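View pics/top.png

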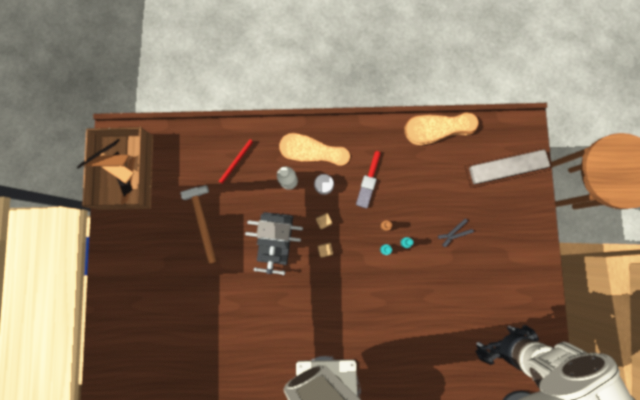

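The rammer candidates are brown at scene (241,256) / top (386,225), and two teal ones at scene (218,240) and (205,265) / top (407,242) and (386,250). I choose the brown wooden one. The red bar at top (236,160) is the parallel look-alike, so I leave it alone.

Run:
```python
from h import *
a=cv2.imread("pics/scene.png");b=cv2.imread("pics/top.png")
f=lambda im,x,y,w,h:cv2.resize(im[y:y+h,x:x+w],(400,300),interpolation=cv2.INTER_CUBIC)
cv2.imwrite("pics/crop1.png",np.vstack([np.hstack([f(a,265,110,100,75),f(a,190,215,80,60)]),np.hstack([f(b,234,200,80,60+15)[:300],f(b,370,210,60,45)])]))
ca=snap("scene");cb=snap("top")
def m(im,x,y,w,h):
    hsv=cv2.cvtColor(im,cv2.COLOR_BGR2HSV); k=(cv2.inRange(hsv,(5,120,150),(20,255,255)))
    z=np.zeros_like(k); z[y:y+h,x:x+w]=k[y:y+h,x:x+w]; ys,xs=np.nonzero(z); return xs,ys
for n,im,bx in(("s",a,(228,240,25,30)),("t",b,(375,215,25,20))):
    xs,ys=m(im,*bx);print(n,len(xs),xs.min(),xs.max(),ys.min(),ys.max(),xs.mean(),ys.mean())
    for y in sorted(set(ys)): print(y,xs[ys==y].min(),xs[ys==y].max(),end='; ')
for z in(0,.0375,.075): print(z,onz(ca,241,256,z),onz(cb,386,225,z))
```

```text
s 210 228 252 240 269 240.4952380952381 253.3
240 247 247; 241 246 247; 242 245 246; 243 236 244; 244 235 244; 245 234 244; 246 234 244; 247 234 244; 248 234 243; 249 235 244; 250 235 246; 251 244 247; 252 244 247; 253 234 248; 254 233 249; 255 233 249; 256 231 249; 257 231 249; 258 230 249; 259 229 248; 260 228 252; 261 228 245; 262 228 252; 263 228 228; 264 251 251; 265 250 251; 267 249 250; 268 248 248; 269 246 249; t 88 381 391 220 230 385.77272727272725 224.9659090909091
220 385 387; 221 383 389; 222 382 389; 223 381 390; 224 381 391; 225 381 391; 226 381 390; 227 381 390; 228 382 390; 229 383 389; 230 385 386; 0 [ 0.51487637 -0.20112188  0.        ] [ 0.53372058 -0.21597652  0.        ]
0.0375 [ 0.53302598 -0.21465831  0.0375    ] [ 0.53155113 -0.21003221  0.0375    ]
0.075 [ 0.5511756  -0.22819473  0.075     ] [ 0.52938168 -0.2040879   0.075     ]
```

View pics/crop1.png

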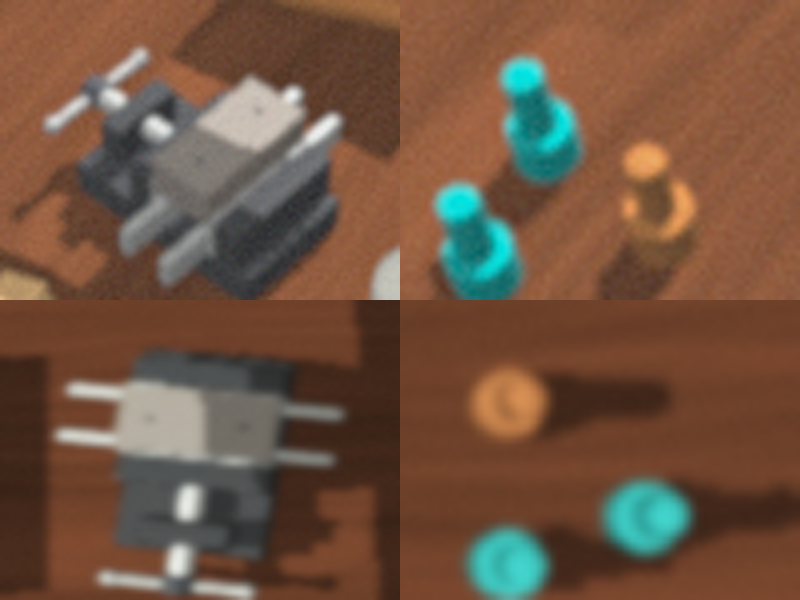

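The crop confirms the wooden rammer. It also shows the bar between the jaws and four grey parallel ends, near and far. Next I compute the vise frame.

Run:
```python
from h import *
ca=snap("scene");cb=snap("top")
print("ram", tri(ca,(239,246),cb,(385.8,225)), onz(ca,239,246,.075))
f=lambda x,y:(234+x/5,200+(y-300)/4)
g=lambda x,y:(265+x/4,110+y/4)
P=[onz(cb,*f(*p),.052) for p in((68,388),(343,413),(57,435),(334,460))]
for p in P: print(p)
for i,j in((0,1),(2,3)):
    d=P[i]-P[j];print(np.linalg.norm(d),np.degrees(np.arctan2(-d[0],d[1])),(P[i]+P[j])/2)
# same ends in scene: near-left hidden; near right (135,240), far left (333,122), far right (170,270)
print("scene nR",tri(ca,g(133,240),cb,f(334,460)),"fL",tri(ca,g(335,124),cb,f(68,388)),"fR",tri(ca,g(170,272),cb,f(343,413)))
# bar top corners: top view crop & scene crop
for p,q in(((122,383),(252,78)),((285,398),(155,165)),((277,465),(0,0)),((117,428),(0,0)),((285,398),(0,0))): 
  print(onz(cb,*f(*p),.095))
print("bar far-left corner",tri(ca,g(303,112),cb,f(122,385)), "far right",tri(ca,g(205,210),cb,f(285,400)), "near-left",tri(ca,g(252,78),cb,f(117,428)),"near-right",tri(ca,g(155,165),cb,f(277,462)))
for n,q,z in(("glue",(287,172),.15),("tin",(324,183),.05),("heelA",(325,250),.042),("heelB",(324,220),.042),("teal1",(407,242),.03),("teal2",(386,250),.03)): print(n,onz(cb,*q,z))
```

```text
ram (array([ 0.52829855, -0.20604927,  0.06852012]), np.float64(0.004308717835005296)) [ 0.530016   -0.21000685  0.075     ]
[0.55153894 0.24561381 0.052     ]
[0.52668749 0.06548491 0.052     ]
[0.51324931 0.25278752 0.052     ]
[0.48855588 0.0720072  0.052     ]
0.18183513484579195 -7.855212906601986 [0.53911322 0.15554936 0.052     ]
0.18245900680814925 -7.778099034729638 [0.5009026  0.16239736 0.052     ]
scene nR (array([0.49151236, 0.07507789, 0.04382442]), np.float64(0.007494987918347596)) fL (array([0.55171412, 0.24696943, 0.04316088]), np.float64(0.0012699607462199562)) fR (array([0.52898563, 0.06766928, 0.04266902]), np.float64(0.004832123951003909))
[0.55147656 0.20267449 0.095     ]
[0.53708255 0.09947433 0.095     ]
[0.4844571  0.10521583 0.095     ]
[0.51595812 0.20593724 0.095     ]
[0.53708255 0.09947433 0.095     ]
bar far-left corner (array([0.55007178, 0.20315427, 0.0920627 ]), np.float64(0.00010461771261593769)) far right (array([0.53707854, 0.10141387, 0.07928782]), np.float64(0.001546221043959359)) near-left (array([0.51297167, 0.20170672, 0.1062084 ]), np.float64(0.00658064627681138)) near-right (array([0.48929953, 0.1079813 , 0.0879278 ]), np.float64(0.006291144756189531))
glue [0.69520585 0.10473389 0.15      ]
tin [ 0.67540245 -0.00813279  0.05      ]
heelA [ 0.45429297 -0.00608736  0.042     ]
heelB [ 0.55277662 -0.00516566  0.042     ]
teal1 [ 0.47403046 -0.27826071  0.03      ]
teal2 [ 0.44942642 -0.2076062   0.03      ]
```

```bash
python3 -m pendant '[0.786,-0.173,0.1,0,0,0.182,0.6, 0.786,-0.173,0.1,0,0,0.182,0.6, 0.786,-0.173,0.1,0,0,0.182,0.6, 0.786,-0.173,0.1,0,0,0.182,0.6, 0.786,-0.173,0.1,0,0,0.182,0.6, 0.786,-0.173,0.1,0,0,0.182,0.6, 0.786,-0.173,0.1,0,0,0.182,0.6, 0.786,-0.173,0.1,0,0,0.182,0.6, 0.786,-0.173,0.1,0,0,0.182,0.6, 0.786,-0.173,0.1,0,0,0.182,0.6]'
python3 - <<'E'
from h import *
c=snap("wrist","w1.png"); o=c["o"];print(c["mtx"],o["eef_pos"],R.from_quat(o["tool_rot"]).as_matrix().round(3),c["T"].round(3),o["joint_pos"],o["grip_width"])
print("expect",proj(c,[.53,-.209,.075]),proj(c,[.53,-.209,0]))
E
```

```text
clock: 1.13
eef_pos: [0.5209, -0.2165, 0.2078]
tool_rot: [0.998, -0.068, 0.0, 0.0]
ft_force: [-0.1, -0.3, -0.5]
grip_width: 0.051
grasp_force: 0.0
[[309.70691629   0.         318.34740712]
 [  0.         309.70691629 196.37821837]
 [  0.           0.           1.        ]] [ 0.52086473 -0.21645981  0.20780425] [[ 0.991 -0.136  0.   ]
 [-0.136 -0.991 -0.   ]
 [ 0.     0.    -1.   ]] [[-0.135  0.94   0.314  0.601]
 [-0.991 -0.128 -0.042 -0.228]
 [ 0.001 -0.317  0.949  0.326]
 [ 0.     0.     0.     1.   ]] [-3.93802856e-01  3.90999962e-01  8.82304253e-02  1.26785076e+00
 -1.21711967e-04  2.88464484e+00] 0.0509836660292968
expect (np.float64(306.94624636744743), np.float64(183.56663607366764)) (np.float64(309.34666262716524), np.float64(164.280080485627))
```

View pics/w1.png

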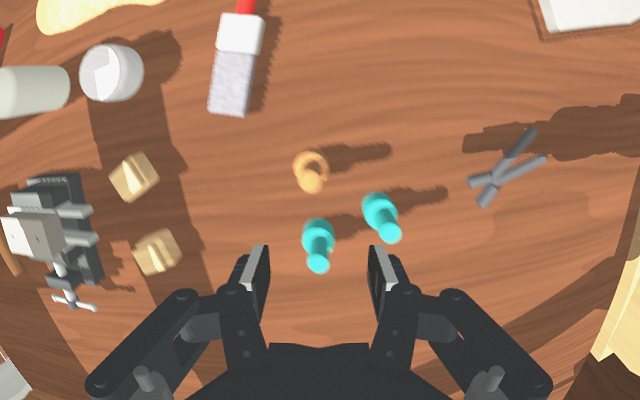

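The wrist view shows the wooden rammer at about (312,175), with the teal look-alikes at (318,245) and (380,215). Joint 6 would run out over the vise at this yaw, so I'll turn a quarter turn the other way. First I measure the rammer.

Run:
```python
from h import *
c=snap("wrist");a=snap("scene")
im=c["im"][140:200,285:340]
hsv=cv2.cvtColor(im,cv2.COLOR_BGR2HSV)
k=cv2.inRange(hsv,(10,90,200),(28,255,255))
n,l,s,ce=cv2.connectedComponentsWithStats(k)
for i in range(1,n):
  if s[i,4]>20: print(s[i],ce[i]+[285,140])
for y in range(0,60,2): print(''.join('#' if v else '.' for v in k[y]))
for q in((313,182),): print(onz(c,*q,.075),tri(c,q,a,(239,246)))
print(onz(c,310,168,.03))
```

```text
[ 18  20  34  40 759] [317.79314888 180.86429513]
.......................................................
.......................................................
.......................................................
.......................................................
.......................................................
.......................................................
.......................................................
.......................................................
.......................................................
.......................................................
.................................###...................
..........................#################............
......................#.######################.........
.....................#######################...........
....................##############.......####..........
...................###########.............#######.....
..................##########.................######....
..................#########.....................####...
..................#########.......................##...
..................#########........................#...
...................#######....#########................
...................########################....###.....
....................#########################.####.....
.....................############################......
......................########################.........
........................#######################........
........................######################.........
.........................#####################.........
.........................####################..........
...........................#################...........
[ 0.53704617 -0.20862085  0.075     ] (array([ 0.53604534, -0.21077991,  0.08126121]), np.float64(0.006405505704005421))
[ 0.53914029 -0.20501886  0.03      ]
```

Run:
```python
from h import *
c=snap("wrist");a=snap("scene");print(c["o"]["eef_pos"])
x0,y0=290,150
im=c["im"][y0:230,x0:350]
hsv=cv2.cvtColor(im,cv2.COLOR_BGR2HSV)
k=cv2.inRange(hsv,(10,90,200),(28,255,255))
for y in range(0,70,2): print(y+y0,''.join('#' if v else '.' for v in k[y]))
for q in((320,189),(320,192)): print(onz(c,*q,.075),tri(c,q,a,(239,246)))
print(onz(c,319.5,175,.03),proj(c,[.53,-.209,.075]),proj(c,[.53,-.209,.03]))
```

```text
[ 0.52120916 -0.21555537  0.20686647]
150 ............................................................
152 ............................................................
154 ............................................................
156 .................###############............................
158 ............#.#####################.........................
160 ...........########################.........................
162 .........################....########.......................
164 .........###########............#######.....................
166 ........##########................#######...................
168 ........#########...................#####...................
170 .......#########...................#.####...................
172 ........########....................##..#...................
174 ........#######...##########.........#.##...................
176 ........########################....###.....................
178 .........#########################..####....................
180 ..........##############################....................
182 ...........#######
[... 922 characters left out ...]
..............................
212 ............................................................
214 ............................................................
216 ............................................................
218 ............................................................
[ 0.52420531 -0.21827234  0.075     ] (array([ 0.53219681, -0.21659866,  0.08776146]), np.float64(0.008885082615292346))
[ 0.5215652  -0.21793093  0.075     ] (array([ 0.52980297, -0.2158215 ,  0.08504774]), np.float64(0.010849877535216894))
[ 0.52473511 -0.2180911   0.03      ] (np.float64(308.18119192837685), np.float64(183.84598840117962)) (np.float64(309.61248506096575), np.float64(171.02344313353822))
```

```bash
python3 -m pendant '[0.014,-0.007,0.1,0,0,-0.5,0.6, 0.014,-0.007,0.1,0,0,-0.5,0.6, 0.014,-0.007,0.1,0,0,-0.5,0.6, 0.014,-0.007,0.1,0,0,-0.5,0.6, 0.014,-0.007,0.1,0,0,-0.5,0.6, 0.014,-0.007,0.1,0,0,-0.5,0.6, 0.014,-0.007,0.1,0,0,-0.5,0.6, 0.014,-0.007,0.1,0,0,-0.5,0.6, 0.014,-0.007,0.14,0,0,-0.5,0.6, 0.014,-0.007,0.14,0,0,-0.5,0.6]'
python3 - <<'E'
from h import *
c=snap("wrist");o=c["o"];print(o["eef_pos"],R.from_quat(o["tool_rot"]).as_matrix().round(3)[:, :2])
hsv=cv2.cvtColor(c["im"],cv2.COLOR_BGR2HSV)
k=cv2.inRange(hsv,(10,90,200),(28,255,255))
u,v=map(int,proj(c,[.529,-.213,.075]));print(u,v)
for y in range(max(v-50,0),min(v+50,400),3): print(y,u-50,''.join('#' if t else '.' for t in k[y,u-50:u+50]))
E
```

```text
clock: 2.22
eef_pos: [0.5243, -0.2167, 0.1361]
tool_rot: [0.848, 0.53, -0.001, -0.001]
ft_force: [-0.8, 0.1, -0.8]
grip_width: 0.0514
grasp_force: 0.0
[ 0.52426852 -0.21666657  0.13612215] [[ 0.439  0.898]
 [ 0.898 -0.439]
 [-0.    -0.003]]
323 219
169 273 .........................................################...........................................
172 273 .....................................#####################..........................................
175 273 ...................................########################.........................................
178 273 .................................##############################.....................................
181 273 ................................###################################.................................
184 273 ...............................######################################...............................
187 273 ...............................########################################.............................
190 273 ..............................##########################.....###########........
[... 2154 characters left out ...]
..............................................
253 273 ....................................................................................................
256 273 ....................................................................................................
259 273 ....................................................................................................
262 273 ....................................................................................................
265 273 ....................................................................................................
268 273 ....................................................................................................
```

```bash
python3 -m pendant '[0.011,0.005,0.06,0,0,0,0.6, 0.011,0.005,0.08,0,0,0,0.6, 0.011,0.005,0.10,0,0,0,0.6, 0.011,0.005,0.152,0,0,0,0.6, 0.011,0.005,0.152,0,0,0,0.6, 0.011,0.005,0.152,0,0,0,0, 0.011,0.005,0.152,0,0,0,0, 0.011,0.005,0.152,0,0,0,0, 0.011,0.005,0.152,0,0,0,0, 0.011,0.005,0.152,0,0,0,0]'
python3 - <<'E'
from h import *
o=bot.get_obs();print(o["eef_pos"],R.from_quat(o["tool_rot"]).as_matrix().round(3)[:, :2],o["ft_force"])
E
```

```text
clock: 3.1
eef_pos: [0.5324, -0.212, 0.0634]
tool_rot: [0.849, 0.528, 0.001, 0.001]
ft_force: [0.1, -0.2, 2.6]
grip_width: 0.0188
grasp_force: 58.5
[ 0.53235124 -0.21204323  0.06337106] [[ 0.442  0.897]
 [ 0.897 -0.442]
 [ 0.     0.002]] [ 0.06928368 -0.18006881  2.59763081]
```

```bash
python3 -m pendant '[0,0,-0.08,0,0,0,0, 0,0,-0.16,0,0,0,0, 0,0,-0.24,0,0,0,0, 0.455,-0.262,-0.32,0,0,-0.1,0, 0.455,-0.262,-0.32,0,0,-0.1,0, 0.455,-0.262,-0.32,0,0,-0.1,0, 0.455,-0.262,-0.32,0,0,-0.1,0, 0.455,-0.262,-0.32,0,0,-0.1,0, 0.455,-0.262,-0.32,0,0,-0.1,0, 0.455,-0.262,-0.32,0,0,-0.1,0]'
python3 -m pendant '[0.09,-0.05,0,0,0,0,0, 0.09,-0.05,0,0,0,0,0, 0.09,-0.05,0,0,0,0,0, 0.09,-0.05,0,0,0,0,0, 0.09,-0.05,0,0,0,0,0, 0.09,-0.05,0,0,0,0,0, 0.09,-0.05,0,0,0,0,0, 0.09,-0.05,0,0,0,0,0, 0.09,-0.05,0,0,0,0,0, 0.09,-0.05,0,0,0,0,0]'
python3 - <<'E'
from h import *
c=snap("wrist","w2.png");o=c["o"];print(repr(o["eef_pos"]),repr(o["tool_rot"]),R.from_quat(o["tool_rot"]).as_matrix().round(3)[:, :2],o["ft_force"],o["joint_pos"])
E
```

```text
clock: 3.93
eef_pos: [0.5143, 0.055, 0.2237]
tool_rot: [0.754, 0.656, 0.002, -0.0]
ft_force: [-0.0, 0.0, 0.2]
grip_width: 0.0188
grasp_force: 58.9
clock: 4.77
eef_pos: [0.4965, 0.0979, 0.222]
tool_rot: [0.756, 0.654, -0.0, -0.0]
ft_force: [-1.0, -0.5, -0.5]
grip_width: 0.0184
grasp_force: 58.9
array([0.49647021, 0.0978847 , 0.22197968]) array([ 7.56349949e-01,  6.54167219e-01, -4.81815239e-05, -2.86184196e-05]) [[ 0.144  0.99 ]
 [ 0.99  -0.144]
 [-0.    -0.   ]] [-0.97906953 -0.50476413 -0.50241687] [ 1.94663452e-01  2.70100505e-01 -4.64467171e-02  1.25436117e+00
  1.96767335e-06  1.91009402e+00]
```

View pics/w2.png

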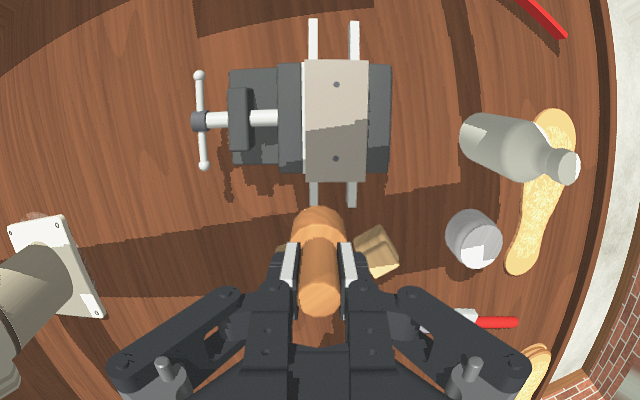

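The wrist view shows the bar top with corners at about (304,60), (369,62), (364,181) and (306,181). The parallels' far ends are at (313,20) and (354,22), and the far parallel's right end is at (351,207). The rammer sits straight in the grip.

Run:
```python
from h import *
c=snap("wrist");a=snap("scene","s3.png");b=snap("top","t3.png")
L=[(304,60),(369,62)];Rr=[(364,181),(306,181)]
for z in(.08,.09,.10,.11):
  P=[onz(c,*q,z)[:2] for q in L+Rr]
  print(z,np.linalg.norm(P[0]-P[1]).round(4),np.linalg.norm(P[2]-P[3]).round(4),np.linalg.norm((P[0]+P[1]-P[2]-P[3])/2).round(4),sum(P)/4)
for q in((313,20),(354,22),(351,207)): print(onz(c,*q,.052))
print(proj(c,[.5,.16,.052]))
# scene corners at 4x crop g: 
g=lambda x,y:(265+x/4,110+y/4)
for n,q,s in(("nL",L[0],(252,78)),("fL",L[1],(303,112)),("fR",Rr[0],(205,212)),("nR",Rr[1],(155,162))): print(n,tri(c,q,a,g(*s)))
def f(im,x,y,w,h): return cv2.resize(im[y:y+h,x:x+w],(w*8,h*8),interpolation=cv2.INTER_CUBIC)
cv2.imwrite("pics/crop3.png",f(a["im"],270,115,90,70))
```

```text
0.08 0.0536 0.0509 0.1033 [0.51874883 0.15489772]
0.09 0.0516 0.0489 0.0993 [0.51830517 0.15578659]
0.1 0.0495 0.047 0.0953 [0.5178615  0.15667547]
0.11 0.0474 0.045 0.0914 [0.51741784 0.15756435]
[0.51258936 0.25057641 0.052     ]
[0.54941023 0.24398246 0.052     ]
[0.52394582 0.06688626 0.052     ]
(np.float64(313.5617049197768), np.float64(116.62122067792372))
nL (array([0.50167642, 0.20979923, 0.09212132]), np.float64(0.0037409348392269436))
fL (array([0.55072371, 0.2008656 , 0.0941971 ]), np.float64(0.001156959107494066))
fR (array([0.53741374, 0.10042094, 0.07875667]), np.float64(0.00207448984169644))
nR (array([0.48863889, 0.11089289, 0.0893213 ]), np.float64(0.004135772767915492))
```

View pics/crop3.png

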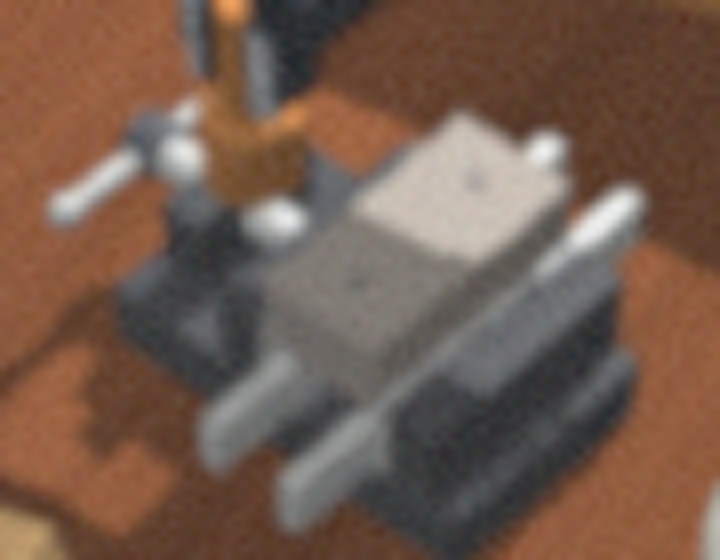

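The bar's left end stands at about 0.095–0.10 m and the right at about 0.085 m, so the left is higher. Its centre is about (0.518,0.1555), and the tool x axis lies along vise y. I go over the left end.

```bash
python3 -m pendant '[0.19,0.026,0,0,0,0,0, 0.19,0.026,0,0,0,0,0, 0.19,0.026,0.0,0,0,0,0, 0.19,0.026,0.06,0,0,0,0, 0.19,0.026,0.08,0,0,0,0, 0.19,0.026,0.08,0,0,0,0, 0.19,0.026,0.08,0,0,0,0, 0.19,0.026,0.08,0,0,0,0, 0.19,0.026,0.08,0,0,0,0, 0.19,0.026,0.08,0,0,0,0]'
python3 - <<'E'
from h import *
c=snap("wrist","w3.png");o=c["o"];print(o["eef_pos"],o["ft_force"],o["ft_torque"])
E
```

```text
clock: 5.8
eef_pos: [0.5235, 0.1903, 0.1834]
tool_rot: [0.756, 0.654, 0.001, 0.0]
ft_force: [0.2, 0.5, -1.2]
grip_width: 0.0188
grasp_force: 59.0
[0.52347253 0.19030174 0.18338324] [ 0.24290763  0.5326765  -1.22580129] [-0.004947    0.02850029  0.04951261]
```

View pics/w3.png

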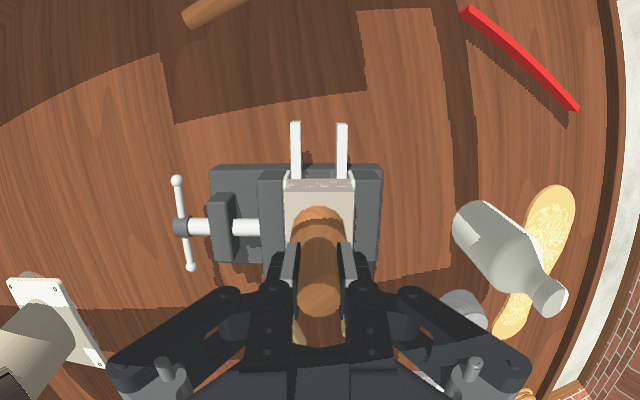

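The foot is well over the bar's left end (top edge at row ~190, columns 285–355). I descend slowly.

```bash
python3 -m pendant '[0,0,0.008,0,0,0,0, 0,0,0.016,0,0,0,0, 0,0,0.02,0,0,0,0, 0,0,0.024,0,0,0,0, 0,0,0.026,0,0,0,0, 0,0,0.028,0,0,0,0, 0,0,0.03,0,0,0,0, 0,0,0.032,0,0,0,0, 0,0,0.034,0,0,0,0, 0,0,0.034,0,0,0,0]'
python3 -m pendant '[0,0,0.001,0,0,0,0, 0,0,0.002,0,0,0,0, 0,0,0.003,0,0,0,0, 0,0,0.004,0,0,0,0, 0,0,0.005,0,0,0,0, 0,0,0.006,0,0,0,0, 0,0,0.007,0,0,0,0, 0,0,0.008,0,0,0,0, 0,0,0.008,0,0,0,0, 0,0,0.008,0,0,0,0]'
```

```text
clock: 6.68
eef_pos: [0.5227, 0.1906, 0.1648]
tool_rot: [0.756, 0.655, -0.0, -0.0]
ft_force: [0.6, 1.4, -0.5]
grip_width: 0.0184
grasp_force: 59.0
clock: 7.52
eef_pos: [0.5227, 0.1906, 0.161]
tool_rot: [0.756, 0.655, -0.0, -0.0]
ft_force: [0.1, -0.2, -0.0]
grip_width: 0.0189
grasp_force: 59.0
```

```bash
python3 -m pendant '[0,0,0.001,0,0,0,0, 0,0,0.002,0,0,0,0, 0,0,0.003,0,0,0,0, 0,0,0.004,0,0,0,0, 0,0,0.005,0,0,0,0, 0,0,0.005,0,0,0,0, 0,0,0.006,0,0,0,0, 0,0,0.006,0,0,0,0, 0,0,0.006,0,0,0,0, 0,0,0.006,0,0,0,0]'
```

```text
clock: 8.35
eef_pos: [0.5228, 0.1906, 0.1581]
tool_rot: [0.756, 0.655, 0.0, 0.0]
ft_force: [0.4, 0.2, -0.5]
grip_width: 0.0187
grasp_force: 59.0
```

```bash
python3 -m pendant '[0,0,0.001,0,0,0,0, 0,0,0.002,0,0,0,0, 0,0,0.003,0,0,0,0, 0,0,0.004,0,0,0,0, 0,0,0.005,0,0,0,0, 0,0,0.005,0,0,0,0, 0,0,0.006,0,0,0,0, 0,0,0.006,0,0,0,0, 0,0,0.006,0,0,0,0, 0,0,0.006,0,0,0,0]'
```

```text
clock: 9.18
eef_pos: [0.5229, 0.1906, 0.1551]
tool_rot: [0.756, 0.655, 0.0, 0.0]
ft_force: [-0.1, 0.6, 0.7]
grip_width: 0.0181
grasp_force: 59.0
```

Run:
```python
from h import *
c=snap("wrist");o=c["o"];print(o["eef_pos"],o["ft_force"],o["ft_torque"])
# bar left end edge vs foot: light face profile along column 300,350
g=cv2.cvtColor(c["im"],cv2.COLOR_BGR2GRAY)
for u in(292,300,340,348): print(u,g[150:260:3,u])
```

```text
[0.52287702 0.19062277 0.15507013] [-0.14340332  0.62744223  0.66976081] [ 0.02420333 -0.00803663  0.05315626]
292 [247 247 247 247 247 247 247 247 247 247 247 247 247 197 198 200 231 199
 214 229 229 228 229 230 232 220 180 158 162 197 209 239 241 140 141 142
 140]
300 [122 120 120 116 121 158 154 150 152 189 188 189 189 200 200 219 203 200
 214 229 224 169 173 180 186 177 189 212 211 212 210 142 115  72  65  62
  71]
340 [225 222 221 228 230 228 226 225 236 235 233 227 232 198 198 211 200 199
 213 227 227 228 200 126 129 134 139 144 205 209 210  95  72  56  42  47
  45]
348 [247 247 247 247 247 247 247 247 247 247 247 247 247 196 198 223 205 200
 212 226 226 226 226 227 227 227 227 227 228 228 233 137 141 143 140 140
 141]
```

```bash
python3 - <<'E'
from h import *
c=snap("wrist")
p1=dict(c); T=np.eye(4);T[:3,:3]=R.from_quat([7.56349949e-01,6.54167219e-01,0,0]).as_matrix();T[:3,3]=[0.49647021,0.0978847,0.22197968]
p1["T"]=T@np.array(c["hand_eye"])
print(tri(p1,(336.5,61),c,(318,204.5)))
for z in (.085,.09,.095,.1): print(z,onz(p1,336.5,61,z),onz(c,318,204.5,z))
for z in (.075,.08,.085,.09): print(z,onz(p1,335,181,z))
E
python3 -m pendant '[0,0,0.001,0,0,0,0, 0,0,0.002,0,0,0,0, 0,0,0.003,0,0,0,0, 0,0,0.004,0,0,0,0, 0,0,0.005,0,0,0,0, 0,0,0.005,0,0,0,0, 0,0,0.006,0,0,0,0, 0,0,0.006,0,0,0,0, 0,0,0.006,0,0,0,0, 0,0,0.006,0,0,0,0]'
```

```text
(array([0.52463681, 0.2045442 , 0.09053556]), np.float64(0.0015903126746552644))
0.085 [0.5258087  0.20492743 0.085     ] [0.52357837 0.20277041 0.085     ]
0.09 [0.52544523 0.20439767 0.09      ] [0.5238432  0.20457043 0.09      ]
0.095 [0.52508176 0.20386792 0.095     ] [0.52410802 0.20637045 0.095     ]
0.1 [0.5247183  0.20333816 0.1       ] [0.52437285 0.20817047 0.1       ]
0.075 [0.51121199 0.10221895 0.075     ]
0.08 [0.51113734 0.10364499 0.08      ]
0.085 [0.51106268 0.10507102 0.085     ]
0.09 [0.51098803 0.10649706 0.09      ]
clock: 10.12
eef_pos: [0.5228, 0.1906, 0.152]
tool_rot: [0.756, 0.655, 0.0, 0.0]
ft_force: [0.3, -0.3, -0.5]
grip_width: 0.0187
grasp_force: 59.0
```

```bash
python3 -m pendant '[0,0,0.001,0,0,0,0, 0,0,0.002,0,0,0,0, 0,0,0.003,0,0,0,0, 0,0,0.004,0,0,0,0, 0,0,0.005,0,0,0,0, 0,0,0.005,0,0,0,0, 0,0,0.006,0,0,0,0, 0,0,0.006,0,0,0,0, 0,0,0.006,0,0,0,0, 0,0,0.006,0,0,0,0]'
```

```text
clock: 10.95
eef_pos: [0.5229, 0.1907, 0.1493]
tool_rot: [0.756, 0.655, 0.0, -0.0]
ft_force: [-0.6, 0.9, 4.8]
grip_width: 0.0184
grasp_force: 59.2
```

```bash
python3 -m pendant '[0,0,0.001,0,0,0,0, 0,0,0.002,0,0,0,0, 0,0,0.003,0,0,0,0, 0,0,0.003,0,0,0,0, 0,0,0.004,0,0,0,0, 0,0,0.004,0,0,0,0, 0,0,0.004,0,0,0,0, 0,0,0.004,0,0,0,0, 0,0,0.004,0,0,0,0, 0,0,0.004,0,0,0,0]'
```

```text
clock: 11.78
eef_pos: [0.523, 0.1914, 0.1476]
tool_rot: [0.756, 0.655, 0.001, -0.0]
ft_force: [-0.9, 1.2, 4.8]
grip_width: 0.0186
grasp_force: 59.5
```

```bash
python3 -m pendant '[0,0,0.001,0,0,0,0, 0,0,0.002,0,0,0,0, 0,0,0.003,0,0,0,0, 0,0,0.004,0,0,0,0, 0,0,0.004,0,0,0,0, 0,0,0.005,0,0,0,0, 0,0,0.005,0,0,0,0, 0,0,0.006,0,0,0,0, 0,0,0.006,0,0,0,0, 0,0,0.006,0,0,0,0]'
```

```text
clock: 12.62
eef_pos: [0.5231, 0.1916, 0.1473]
tool_rot: [0.756, 0.655, 0.002, -0.0]
ft_force: [-5.7, 0.7, 20.2]
grip_width: 0.0184
grasp_force: 61.3
```

Run:
```python
from h import *
c=snap("wrist","w4.png");a=snap("scene","s4.png");o=c["o"];print(o["eef_pos"],o["ft_force"])
w=c["im"][90:340,220:420]; s=a["im"][120:185,275:345]; w3=cv2.imread("pics/w3.png")[90:340,220:420]
cv2.imwrite("pics/crop4.png",np.hstack([cv2.resize(w3,(200,250)),cv2.resize(w,(200,250)), cv2.resize(s,(269,250),interpolation=cv2.INTER_CUBIC)]).repeat(1,0))
g=cv2.cvtColor(c["im"],cv2.COLOR_BGR2GRAY)
for u in(292,348): print(u,g[180:240:2,u])
```

```text
[0.52309239 0.19155212 0.14733071] [-5.71071408  0.73047984 20.21219519]
292 [247 247 247 247 247 233 199 200 219 201 202 201 198 229 231 231 231 232
 232 232 234 226 219 198 183 169 163 165 175 211]
348 [247 247 247 247 247 217 199 213 197 201 200 201 199 230 230 230 230 230
 228 229 229 229 229 229 230 229 229 230 230 230]
```

View pics/crop4.png

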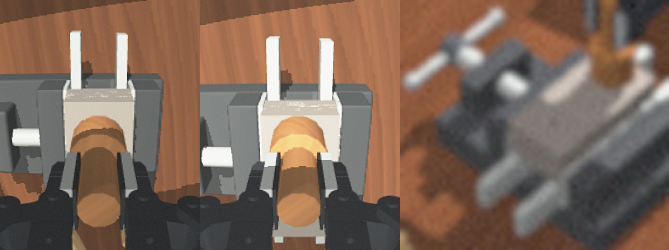

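Run:
```python
from h import *
c=snap("wrist")
for dy in(-.001,0,.001):
  for z in(.052,.054,.056,.058,.06,.084,.086,.088): print(dy,z,np.round(proj(c,[.525,.205+dy,z]),1))
```

```text
-0.001 0.052 [319.3 192.4]
-0.001 0.054 [319.3 193.2]
-0.001 0.056 [319.4 194.1]
-0.001 0.058 [319.4 194.9]
-0.001 0.06 [319.4 195.8]
-0.001 0.084 [319.6 207.8]
-0.001 0.086 [319.6 208.9]
-0.001 0.088 [319.6 210.1]
0 0.052 [319.1 191.1]
0 0.054 [319.1 191.9]
0 0.056 [319.2 192.7]
0 0.058 [319.2 193.6]
0 0.06 [319.2 194.5]
0 0.084 [319.4 206.3]
0 0.086 [319.4 207.4]
0 0.088 [319.4 208.6]
0.001 0.052 [318.9 189.8]
0.001 0.054 [318.9 190.6]
0.001 0.056 [319.  191.4]
0.001 0.058 [319.  192.3]
0.001 0.06 [319.  193.1]
0.001 0.084 [319.1 204.8]
0.001 0.086 [319.2 205.9]
0.001 0.088 [319.2 207.1]
```

The left end now reads as landed: its underside edge is at row 190.5 and its top edge at row 205, which fits z = 0.052 and 0.084. Now the right end.

```bash
python3 -m pendant '[0,0,-0.02,0,0,0,0, 0,0,-0.06,0,0,0,0, -0.142,0,-0.06,0,0,0,0, -0.142,0,-0.06,0,0,0,0, -0.142,0,-0.06,0,0,0,0, -0.142,0,-0.05,0,0,0,0, -0.142,0,-0.044,0,0,0,0, -0.142,0,-0.038,0,0,0,0, -0.142,0,-0.034,0,0,0,0, -0.142,0,-0.034,0,0,0,0]'
python3 -m pendant '[0,0,0.001,0,0,0,0, 0,0,0.002,0,0,0,0, 0,0,0.003,0,0,0,0, 0,0,0.004,0,0,0,0, 0,0,0.005,0,0,0,0, 0,0,0.005,0,0,0,0, 0,0,0.006,0,0,0,0, 0,0,0.006,0,0,0,0, 0,0,0.006,0,0,0,0, 0,0,0.006,0,0,0,0]'
```

```text
clock: 13.6
eef_pos: [0.5121, 0.121, 0.1599]
tool_rot: [0.756, 0.655, -0.001, -0.0]
ft_force: [-0.0, -0.3, -1.0]
grip_width: 0.0189
grasp_force: 59.1
clock: 14.43
eef_pos: [0.5126, 0.1203, 0.1581]
tool_rot: [0.756, 0.655, 0.0, -0.0]
ft_force: [-0.2, 0.1, -1.2]
grip_width: 0.0184
grasp_force: 59.1
```

```bash
python3 -m pendant '[0,0,0.001,0,0,0,0, 0,0,0.002,0,0,0,0, 0,0,0.003,0,0,0,0, 0,0,0.004,0,0,0,0, 0,0,0.005,0,0,0,0, 0,0,0.006,0,0,0,0, 0,0,0.007,0,0,0,0, 0,0,0.008,0,0,0,0, 0,0,0.008,0,0,0,0, 0,0,0.008,0,0,0,0]'
```

```text
clock: 15.27
eef_pos: [0.5126, 0.1203, 0.154]
tool_rot: [0.756, 0.655, -0.0, -0.0]
ft_force: [-0.5, -0.2, 0.2]
grip_width: 0.0187
grasp_force: 59.1
```

```bash
python3 -m pendant '[0,0,0.001,0,0,0,0, 0,0,0.002,0,0,0,0, 0,0,0.003,0,0,0,0, 0,0,0.004,0,0,0,0, 0,0,0.005,0,0,0,0, 0,0,0.005,0,0,0,0, 0,0,0.006,0,0,0,0, 0,0,0.006,0,0,0,0, 0,0,0.006,0,0,0,0, 0,0,0.006,0,0,0,0]'
```

```text
clock: 16.1
eef_pos: [0.5126, 0.1203, 0.1511]
tool_rot: [0.756, 0.655, 0.0, 0.0]
ft_force: [0.4, 0.2, -1.2]
grip_width: 0.0186
grasp_force: 59.1
```

```bash
python3 -m pendant '[0,0,0.001,0,0,0,0, 0,0,0.002,0,0,0,0, 0,0,0.003,0,0,0,0, 0,0,0.004,0,0,0,0, 0,0,0.005,0,0,0,0, 0,0,0.005,0,0,0,0, 0,0,0.006,0,0,0,0, 0,0,0.006,0,0,0,0, 0,0,0.006,0,0,0,0, 0,0,0.006,0,0,0,0]'
```

```text
clock: 16.93
eef_pos: [0.5126, 0.1203, 0.1481]
tool_rot: [0.756, 0.655, 0.0, 0.0]
ft_force: [-0.1, -0.5, -0.3]
grip_width: 0.0184
grasp_force: 59.1
```

```bash
python3 -m pendant '[0,0,0.001,0,0,0,0, 0,0,0.002,0,0,0,0, 0,0,0.003,0,0,0,0, 0,0,0.004,0,0,0,0, 0,0,0.005,0,0,0,0, 0,0,0.005,0,0,0,0, 0,0,0.006,0,0,0,0, 0,0,0.006,0,0,0,0, 0,0,0.006,0,0,0,0, 0,0,0.006,0,0,0,0]'
```

```text
clock: 17.77
eef_pos: [0.5128, 0.1203, 0.1474]
tool_rot: [0.756, 0.655, 0.001, 0.001]
ft_force: [-4.0, -1.0, 12.3]
grip_width: 0.0187
grasp_force: 60.5
```

```bash
python3 -m pendant '[0,0,0.001,0,0,0,0, 0,0,0.002,0,0,0,0, 0,0,0.002,0,0,0,0, 0,0,0.003,0,0,0,0, 0,0,0.003,0,0,0,0, 0,0,0.003,0,0,0,0, 0,0,0.003,0,0,0,0, 0,0,0.003,0,0,0,0, 0,0,0.003,0,0,0,0, 0,0,0.003,0,0,0,0]'
python3 - <<'E'
from h import *
o=bot.get_obs();print(o["eef_pos"],o["ft_force"],o["ft_torque"],o["joint_pos"])
c=snap("wrist","w5.png");a=snap("scene","s5.png")
for y in(.105,): 
  for z in(.052,.0840): print(np.round(proj(c,[.511,.106,z]),1),np.round(proj(c,[.525,.205,z]),1))
A=cv2.resize(c["im"][20:300,180:480],(400,373)); B=cv2.resize(a["im"][115:185,270:345],(400,373),interpolation=cv2.INTER_CUBIC)
cv2.imwrite("pics/crop5.png",np.hstack([A,B]))
E
```

```text
clock: 18.6
eef_pos: [0.5129, 0.1203, 0.1473]
tool_rot: [0.756, 0.655, 0.001, 0.001]
ft_force: [-6.2, -2.5, 21.5]
grip_width: 0.0185
grasp_force: 61.4
[0.51288032 0.12028493 0.14728297] [-6.22413817 -2.54780028 21.48185504] [-0.4373468   1.73217653  0.01915723] [ 2.30435199e-01  3.63184930e-01 -1.19657367e-01  1.08484577e+00
 -1.33057387e-04  1.94488210e+00]
[319.3 226.3] [319.1  89.5]
[319.6 245.9] [319.4  88.2]
```

View pics/crop5.png

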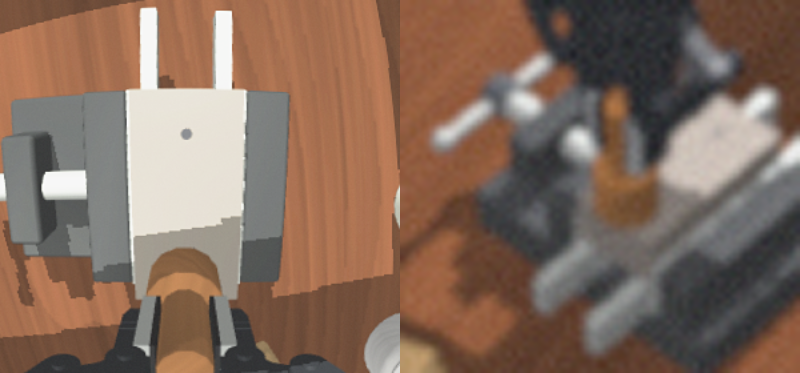

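The right end stops dead at the same height (0.1473) under 21 N, so the bar is level and home. I hold here a moment, then press the left end again at 20 N.

```bash
python3 -m pendant '[0,0,0,0,0,0,0, 0,0,0,0,0,0,0, 0,0,0,0,0,0,0, 0,0,0,0,0,0,0, 0,0,0,0,0,0,0, 0,0,0,0,0,0,0, 0,0,0,0,0,0,0, 0,0,0,0,0,0,0, 0,0,0,0,0,0,0, 0,0,0,0,0,0,0]'
python3 -m pendant '[0,0,-0.01,0,0,0,0, 0,0,-0.04,0,0,0,0, 0.142,0,-0.04,0,0,0,0, 0.142,0,-0.04,0,0,0,0, 0.142,0,-0.04,0,0,0,0, 0.142,0,-0.03,0,0,0,0, 0.142,0,-0.022,0,0,0,0, 0.142,0,-0.014,0,0,0,0, 0.142,0,-0.01,0,0,0,0, 0.142,0,-0.01,0,0,0,0]'
```

```text
clock: 19.53
eef_pos: [0.5129, 0.1203, 0.1473]
tool_rot: [0.756, 0.655, 0.001, 0.001]
ft_force: [-7.5, -1.2, 21.4]
grip_width: 0.0184
grasp_force: 61.4
clock: 20.37
eef_pos: [0.5223, 0.1896, 0.148]
tool_rot: [0.756, 0.654, -0.001, -0.0]
ft_force: [0.6, -0.0, -0.9]
grip_width: 0.0188
grasp_force: 59.2
```

```bash
python3 -m pendant '[0,0,0.002,0,0,0,0, 0,0,0.004,0,0,0,0, 0,0,0.005,0,0,0,0, 0,0,0.006,0,0,0,0, 0,0,0.007,0,0,0,0, 0,0,0.008,0,0,0,0, 0,0,0.009,0,0,0,0, 0,0,0.009,0,0,0,0, 0,0,0.009,0,0,0,0, 0,0,0.009,0,0,0,0]'
```

```text
clock: 21.2
eef_pos: [0.5229, 0.19, 0.1474]
tool_rot: [0.756, 0.654, 0.001, 0.001]
ft_force: [-6.5, -2.8, 16.7]
grip_width: 0.0189
grasp_force: 60.9
```

```bash
python3 -m pendant '[0,0,0.001,0,0,0,0, 0,0,0.001,0,0,0,0, 0,0,0.001,0,0,0,0, 0,0,0.001,0,0,0,0, 0,0,0.001,0,0,0,0, 0,0,0.001,0,0,0,0, 0,0,0.001,0,0,0,0, 0,0,0.001,0,0,0,0, 0,0,0.001,0,0,0,0, 0,0,0.001,0,0,0,0]'
python3 - <<'E'
from h import *
o=bot.get_obs();print(o["eef_pos"],R.from_quat(o["tool_rot"]).as_matrix().round(3)[:,:2])
E
```

```text
clock: 22.03
eef_pos: [0.5229, 0.19, 0.1473]
tool_rot: [0.756, 0.654, 0.001, 0.001]
ft_force: [-6.5, -3.2, 18.5]
grip_width: 0.0183
grasp_force: 61.2
[0.52288642 0.19002459 0.14733364] [[ 0.144  0.99 ]
 [ 0.99  -0.144]
 [ 0.001  0.003]]
```

```bash
python3 -m pendant '[0,0,-0.03,0,0,0,0, 0,0,-0.1,0,0,0,0, -0.6,0.041,-0.1,0,0,0,0, -0.6,0.041,-0.1,0,0,0,0, -0.6,0.041,-0.1,0,0,0,0, -0.6,0.041,-0.1,0,0,0,0, -0.6,0.041,-0.1,0,0,0,0, -0.6,0.041,-0.1,0,0,0,0, -0.6,0.041,-0.1,0,0,0,0, -0.6,0.041,-0.1,0,0,0,0]'
python3 - <<'E'
from h import *
o=bot.get_obs();print(o["eef_pos"],R.from_quat(o["tool_rot"]).as_matrix().round(3))
c=snap("wrist","w6.png");print(proj(c,[o["eef_pos"][0],o["eef_pos"][1],0]))
E
```

```text
clock: 22.87
eef_pos: [0.4993, -0.1151, 0.1937]
tool_rot: [0.758, 0.652, -0.001, 0.001]
ft_force: [0.0, -0.2, -1.0]
grip_width: 0.0187
grasp_force: 59.0
[ 0.49931728 -0.11506885  0.19369698] [[ 0.15   0.989  0.   ]
 [ 0.989 -0.15  -0.003]
 [-0.003  0.001 -1.   ]]
(np.float64(319.004073068007), np.float64(174.27414956023023))
```

View pics/w6.png

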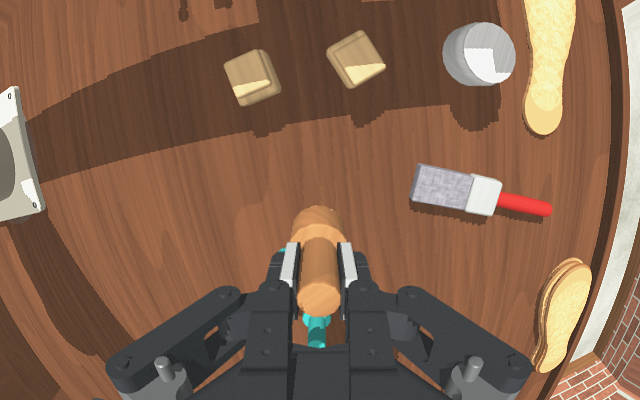

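```bash
python3 -m pendant '[0,0,0.08,0,0,0,0, 0,0,0.16,0,0,0,0, 0,0,0.22,0,0,0,0, 0,0,0.24,0,0,0,0, 0,0,0.25,0,0,0,0, 0,0,0.253,0,0,0,0, 0,0,0.256,0,0,0,0, 0,0,0.258,0,0,0,0, 0,0,0.26,0,0,0,0, 0,0,0.26,0,0,0,0]'
```

```text
clock: 23.75
eef_pos: [0.5011, -0.1094, 0.0647]
tool_rot: [0.756, 0.655, 0.001, 0.001]
ft_force: [-0.3, -0.2, -1.6]
grip_width: 0.019
grasp_force: 58.9
```

```bash
python3 -m pendant '[0,0,0.001,0,0,0,0, 0,0,0.002,0,0,0,0, 0,0,0.002,0,0,0,0, 0,0,0.003,0,0,0,0, 0,0,0.003,0,0,0,0, 0,0,0.004,0,0,0,0, 0,0,0.004,0,0,0,0, 0,0,0.004,0,0,0,0, 0,0,0.004,0,0,0,0, 0,0,0.004,0,0,0,0]'
```

```text
clock: 24.58
eef_pos: [0.5006, -0.1094, 0.0633]
tool_rot: [0.756, 0.655, 0.001, 0.001]
ft_force: [-3.9, 1.4, 12.2]
grip_width: 0.0187
grasp_force: 60.4
```

```bash
python3 -m pendant '[0,0,-0.002,0,0,0,0, 0,0,-0.003,0,0,0,0, 0,0,-0.003,0,0,0,0.3, 0,0,-0.003,0,0,0,0.5, 0,0,-0.003,0,0,0,0.5, 0,0,-0.003,0,0,0,0.5, 0,0,-0.04,0,0,0,0.5, 0,0,-0.12,0,0,0,0.5, 0,0,-0.2,0,0,0,0.5, 0,0,-0.24,0,0,0,0.5]'
python3 - <<'E'
from h import *
o=bot.get_obs();print(repr(o["eef_pos"]),o["joint_pos"][5])
c=snap("wrist","w7.png");print(proj(c,[.5006,-.1094,.075]))
hsv=cv2.cvtColor(c["im"],cv2.COLOR_BGR2HSV)
k=cv2.inRange(hsv,(10,90,200),(28,255,255))
u,v=map(int,proj(c,[.5006,-.1094,.05]))
for y in range(max(v-50,0),min(v+50,400),4): print(y,u-50,''.join('#' if t else '.' for t in k[y,u-50:u+50:2]))
E
```

```text
clock: 25.42
eef_pos: [0.5019, -0.1096, 0.1858]
tool_rot: [0.756, 0.655, 0.002, 0.002]
ft_force: [0.9, 0.3, 0.5]
grip_width: 0.043
grasp_force: 0.0
array([ 0.50186494, -0.10962794,  0.18579805]) 1.499323060278312
(np.float64(316.99640699824016), np.float64(201.19089538371105))
141 266 ..................................................
145 266 ..................................................
149 266 ..................................................
153 266 ..................................................
157 266 ..................................................
161 266 ..................................................
165 266 .......................#..........................
169 266 ....................#######.......................
173 266 ...................############...................
177 266 ..................##############..................
181 266 .................####........#####................
185 266 ................####...........###................
189 266 ................####...........###................
193 266 .................##...######...##.................
197 266 ..................#.##########.#..................
201 266 ...................############...................
205 266 ...................############...................
209 266 ....................##########....................
213 266 ......................######......................
217 266 ..................................................
221 266 ..................................................
225 266 ..................................................
229 266 ..................................................
233 266 ..................................................
237 266 ..................................................
```

The rammer stands upright, free of the fingers. Next I move the shut fingers beyond the near parallel's right end.

```bash
python3 -m pendant '[0.312,-0.082,-0.02,0,0,0,0.3, 0.312,-0.082,-0.02,0,0,0,0, 0.312,-0.082,0,0,0,0,0, 0.312,-0.082,0,0,0,0,0, 0.312,-0.082,0.04,0,0,0,0, 0.312,-0.082,0.08,0,0,0,0, 0.312,-0.082,0.08,0,0,0,0, 0.312,-0.082,0.08,0,0,0,0, 0.312,-0.082,0.08,0,0,0,0, 0.312,-0.082,0.08,0,0,0,0]'
python3 - <<'E'
from h import *
o=bot.get_obs();print(repr(o["eef_pos"]),R.from_quat(o["tool_rot"]).as_matrix().round(3)[:,:2])
c=snap("wrist","w8.png")
for n,p in(("nR",[.487,.0723,.052]),("fR",[.5238,.0665,.052]),("nL",[.5126,.2506,.052]),("fL",[.5494,.244,.052]),("tip",[o["eef_pos"][0],o["eef_pos"][1],o["eef_pos"][2]-.025])): print(n,np.round(proj(c,p),1))
E
```

```text
clock: 26.3
eef_pos: [0.4828, 0.0506, 0.1426]
tool_rot: [0.756, 0.654, 0.001, 0.001]
ft_force: [-0.1, 0.4, -0.3]
grip_width: -0.0
grasp_force: 0.0
array([0.48281267, 0.05058064, 0.14260542]) [[ 0.144  0.99 ]
 [ 0.99  -0.144]
 [ 0.     0.002]]
nR [320.8 181.2]
fR [373.3 182. ]
nL [320.6 -66.7]
fL [374.3 -62.7]
tip [319.8 255.3]
```

View pics/w8.png

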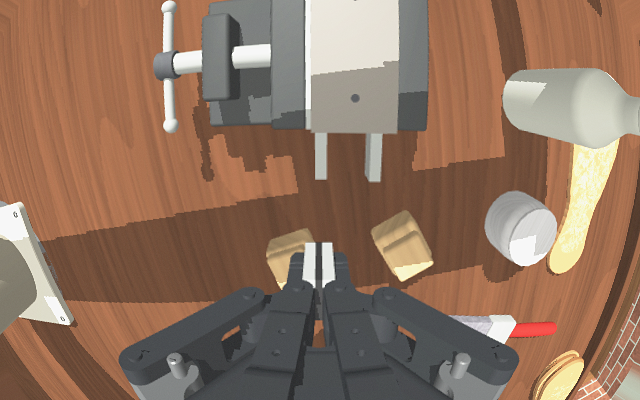

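The near parallel's right end is at (320,180) and the far one's at (374,181), both as predicted. I descend.

```bash
python3 -m pendant '[0,0,0.06,0,0,0,0, 0,0,0.12,0,0,0,0, 0,0,0.15,0,0,0,0, 0,0,0.165,0,0,0,0, 0,0,0.165,0,0,0,0, 0,0,0.165,0,0,0,0, 0.004,0,0.165,0,0,0,0, 0.008,0,0.165,0,0,0,0, 0.008,0,0.165,0,0,0,0, 0.008,0,0.165,0,0,0,0]'
python3 -m pendant '[0.002,0,0,0,0,0,0, 0.004,0,0,0,0,0,0, 0.005,0,0,0,0,0,0, 0.006,0,0,0,0,0,0, 0.007,0,0,0,0,0,0, 0.008,0,0,0,0,0,0, 0.008,0,0,0,0,0,0, 0.008,0,0,0,0,0,0, 0.008,0,0,0,0,0,0, 0.008,0,0,0,0,0,0]'
```

```text
clock: 27.18
eef_pos: [0.4832, 0.0552, 0.0599]
tool_rot: [0.756, 0.655, 0.001, 0.001]
ft_force: [-0.1, 0.2, 0.5]
grip_width: -0.0001
grasp_force: 0.0
clock: 28.02
eef_pos: [0.483, 0.0589, 0.059]
tool_rot: [0.756, 0.655, -0.0, -0.0]
ft_force: [-0.2, -0.9, -1.1]
grip_width: -0.0
grasp_force: 0.0
```

```bash
cat > f.py <<'E'
from h import *
F=[]
for i in range(6):
    bot.camera("wrist"); o=bot.get_obs(); F.append(o["ft_force"])
F=np.array(F); d=np.array([.144,.99,0]); print("mean",F.mean(0).round(2),"along",(F@d).round(1),(F@d).mean().round(2),o["eef_pos"].round(4),round(o["clock"],2))
E
python3 f.py
python3 -m pendant '[0.001,0,0,0,0,0,0, 0.001,0,0,0,0,0,0, 0.001,0,0,0,0,0,0, 0.002,0,0,0,0,0,0, 0.002,0,0,0,0,0,0, 0.002,0,0,0,0,0,0, 0.002,0,0,0,0,0,0, 0.002,0,0,0,0,0,0, 0.002,0,0,0,0,0,0, 0.002,0,0,0,0,0,0]'; python3 f.py
```

```text
mean [ 0.26 -0.02  0.23] along [-0.1  0.7  0.1 -0.3  0.3 -0.7] 0.01 [0.483  0.0589 0.059 ] 28.32
clock: 29.15
eef_pos: [0.4832, 0.0599, 0.059]
tool_rot: [0.756, 0.655, -0.0, -0.0]
ft_force: [0.5, -0.3, 0.8]
grip_width: -0.0001
grasp_force: 0.0
mean [ 0.1  -0.15 -0.12] along [ 0.2  0.2  0.5 -1.  -0.3 -0.5] -0.14 [0.4832 0.0599 0.059 ] 29.45
```

```bash
python3 -m pendant '[0.001,0,0,0,0,0,0, 0.001,0,0,0,0,0,0, 0.001,0,0,0,0,0,0, 0.001,0,0,0,0,0,0, 0.001,0,0,0,0,0,0, 0.001,0,0,0,0,0,0, 0.001,0,0,0,0,0,0, 0.001,0,0,0,0,0,0, 0.001,0,0,0,0,0,0, 0.001,0,0,0,0,0,0]'; python3 f.py
```

```text
clock: 30.28
eef_pos: [0.4833, 0.0604, 0.0591]
tool_rot: [0.756, 0.655, -0.0, 0.0]
ft_force: [-0.1, 0.6, -1.2]
grip_width: -0.0001
grasp_force: 0.0
mean [-0.01  0.23  0.03] along [ 0.9  0.   0.6  0.5  0.1 -0.7] 0.23 [0.4833 0.0604 0.0591] 30.58
```

```bash
python3 -m pendant '[0.001,0,0,0,0,0,0, 0.001,0,0,0,0,0,0, 0.001,0,0,0,0,0,0, 0.001,0,0,0,0,0,0, 0.001,0,0,0,0,0,0, 0.001,0,0,0,0,0,0, 0.001,0,0,0,0,0,0, 0.001,0,0,0,0,0,0, 0.001,0,0,0,0,0,0, 0.001,0,0,0,0,0,0]'; python3 f.py
```

```text
clock: 31.42
eef_pos: [0.4833, 0.0609, 0.059]
tool_rot: [0.756, 0.655, -0.0, 0.0]
ft_force: [0.5, -0.4, 0.5]
grip_width: -0.0
grasp_force: 0.0
mean [-0.    0.27 -0.04] along [-0.1  0.4  0.3  0.4  0.7 -0. ] 0.27 [0.4833 0.0609 0.059 ] 31.72
```

```bash
python3 -m pendant '[0.001,0,0,0,0,0,0, 0.001,0,0,0,0,0,0, 0.001,0,0,0,0,0,0, 0.001,0,0,0,0,0,0, 0.001,0,0,0,0,0,0, 0.001,0,0,0,0,0,0, 0.001,0,0,0,0,0,0, 0.001,0,0,0,0,0,0, 0.001,0,0,0,0,0,0, 0.001,0,0,0,0,0,0]'; python3 f.py
```

```text
clock: 32.55
eef_pos: [0.4834, 0.0614, 0.0591]
tool_rot: [0.756, 0.655, -0.0, 0.0]
ft_force: [0.3, 0.5, -0.0]
grip_width: -0.0001
grasp_force: 0.0
mean [0.05 0.07 0.23] along [ 0.1 -0.4  0.8  0.  -0.4  0.3] 0.08 [0.4834 0.0614 0.059 ] 32.85
```

```bash
python3 -m pendant '[0.001,0,0,0,0,0,0, 0.001,0,0,0,0,0,0, 0.001,0,0,0,0,0,0, 0.001,0,0,0,0,0,0, 0.001,0,0,0,0,0,0, 0.001,0,0,0,0,0,0, 0.001,0,0,0,0,0,0, 0.001,0,0,0,0,0,0, 0.001,0,0,0,0,0,0, 0.001,0,0,0,0,0,0]'; python3 f.py
```

```text
clock: 33.68
eef_pos: [0.4835, 0.0619, 0.0591]
tool_rot: [0.756, 0.655, 0.0, 0.0]
ft_force: [-0.3, 0.6, -0.2]
grip_width: 0.0
grasp_force: 0.0
mean [ 0.09 -0.19  0.21] along [ 0.2 -0.2 -0.4  0.3 -0.5 -0.4] -0.17 [0.4835 0.0619 0.0591] 33.98
```

Run:
```python
from h import *
c=snap("wrist");im=c["im"].astype(int)
print(np.round(proj(c,[.487,.0723,.052]),1),np.round(proj(c,[.487,.0723,.03]),1))
for u in(314,319,324):
  print(u,[tuple(im[v,u]) for v in range(190,270,4)])
for du in range(0,3): pass
```

```text
[324.4 253.9] [323.7 233.6]
314 [(np.int64(143), np.int64(156), np.int64(160)), (np.int64(142), np.int64(154), np.int64(160)), (np.int64(124), np.int64(138), np.int64(149)), (np.int64(50), np.int64(71), np.int64(106)), (np.int64(50), np.int64(70), np.int64(107)), (np.int64(50), np.int64(70), np.int64(106)), (np.int64(51), np.int64(72), np.int64(107)), (np.int64(50), np.int64(73), np.int64(106)), (np.int64(53), np.int64(73), np.int64(109)), (np.int64(52), np.int64(73), np.int64(109)), (np.int64(53), np.int64(73), np.int64(110)), (np.int64(53), np.int64(74), np.int64(109)), (np.int64(52), np.int64(73), np.int64(106)), (np.int64(98), np.int64(106), np.int64(119)), (np.int64(133), np.int64(136), np.int64(134)), (np.int64(136), np.int64(138), np.int64(135)), (np.int64(138), np.int64(140), np.int64(139)), (np.int64(139), np.int64(142), np.int64(141)), (np.int64(139), np.int64(143), np.int64(139)), (np.int64(141), np.int64(144), np.int64(141))]
319 [(np.int64(142), np.int64(155), np.int64(160)), (np.int64(142), np.int64(154), np.int64(160)), (np.int64(149), np.int64(160), np.int64(163)), (n
[... 1029 characters left out ...]
int64(186), np.int64(192), np.int64(189)), (np.int64(185), np.int64(192), np.int64(189)), (np.int64(185), np.int64(194), np.int64(189)), (np.int64(186), np.int64(192), np.int64(188)), (np.int64(186), np.int64(192), np.int64(189)), (np.int64(185), np.int64(192), np.int64(187)), (np.int64(186), np.int64(192), np.int64(189)), (np.int64(185), np.int64(192), np.int64(189)), (np.int64(187), np.int64(193), np.int64(191)), (np.int64(185), np.int64(191), np.int64(190)), (np.int64(188), np.int64(195), np.int64(193)), (np.int64(134), np.int64(136), np.int64(131)), (np.int64(135), np.int64(138), np.int64(136)), (np.int64(135), np.int64(138), np.int64(136)), (np.int64(136), np.int64(139), np.int64(136))]
```

Run:
```python
from h import *
c=snap("wrist");g=cv2.cvtColor(c["im"],cv2.COLOR_BGR2GRAY).astype(int)
for u in(310,314,328,330): print(u,g[234:260,u])
for u in(318,321,325): print(u,g[244:262,u])
for v in(251,252,253): print("end",v,onz(c,321,v,.052).round(4))
for z in(.032,.034,.036):print("tip",z,[onz(c,314,v,z)[1].round(4) for v in(241,242,243,244)])
```

```text
310 [ 84  84  85  87  85  84  84  92 112 140 138 137 137 136 137 137 137 136
 137 137 137 136 136 136 138 137]
314 [ 78  80  81  79  81  80  78  87 111 139 136 135 135 136 137 138 138 137
 142 141 141 144 143 142 142 146]
328 [189 191 191 191 190 190 190 190 190 192 191 190 191 190 191 193 194 160
 140 134 137 136 138 137 135 140]
330 [191 192 190 191 191 190 192 191 191 190 190 192 191 191 191 190 194 162
 139 136 138 136 139 136 136 136]
318 [192 191 189 191 191 191 199 126  60  43  48  45  48  49  48  47  44  47]
321 [192 190 190 191 191 191 197 130  75  59  60  59  42  42  39  41  40  38]
325 [191 191 193 190 190 192 193 163 142 135 134 138 137 138 138 137 137 136]
end 251 [0.4856 0.0741 0.052 ]
end 252 [0.4855 0.0736 0.052 ]
end 253 [0.4855 0.073  0.052 ]
tip 0.032 [np.float64(0.0697), np.float64(0.0691), np.float64(0.0685), np.float64(0.0679)]
tip 0.034 [np.float64(0.0707), np.float64(0.0701), np.float64(0.0695), np.float64(0.069)]
tip 0.036 [np.float64(0.0717), np.float64(0.0711), np.float64(0.0705), np.float64(0.07)]
```

The remaining gap is about 3.5 mm. I advance 2.5 mm, then feel in small steps.

```bash
python3 -m pendant '[0.001,0.004,0,0,0,0,0, 0.002,0.004,0,0,0,0,0, 0.003,0.004,0,0,0,0,0, 0.004,0.004,0,0,0,0,0, 0.005,0.004,0,0,0,0,0, 0.005,0.004,0,0,0,0,0, 0.005,0.004,0,0,0,0,0, 0.005,0.004,0,0,0,0,0, 0.005,0.004,0,0,0,0,0, 0.005,0.004,0,0,0,0,0]'; python3 f.py
```

```text
clock: 34.92
eef_pos: [0.4858, 0.0641, 0.059]
tool_rot: [0.756, 0.655, -0.0, -0.0]
ft_force: [-0.6, -0.3, -0.5]
grip_width: -0.0002
grasp_force: 0.1
mean [ 0.06 -0.1  -0.2 ] along [-0.2  0.6  0.7 -1.5  0.2 -0.4] -0.09 [0.4858 0.064  0.059 ] 35.22
```

```bash
python3 -m pendant '[0.001,0,0,0,0,0,0, 0.001,0,0,0,0,0,0, 0.001,0,0,0,0,0,0, 0.001,0,0,0,0,0,0, 0.001,0,0,0,0,0,0, 0.001,0,0,0,0,0,0, 0.001,0,0,0,0,0,0, 0.001,0,0,0,0,0,0, 0.001,0,0,0,0,0,0, 0.001,0,0,0,0,0,0]'; python3 f.py
```

```text
clock: 36.05
eef_pos: [0.4858, 0.0642, 0.059]
tool_rot: [0.756, 0.654, -0.0, 0.0]
ft_force: [-1.1, -5.2, 0.2]
grip_width: 0.0002
grasp_force: 2.6
mean [-0.41 -5.22  1.06] along [-5.2 -4.8 -5.8 -5.1 -5.8 -4.6] -5.22 [0.4858 0.0642 0.059 ] 36.35
```

```bash
python3 -m pendant '[-0.0005,0,0,0,0,0,0, -0.0005,0,0,0,0,0,0, -0.0005,0,0,0,0,0,0, -0.0005,0,0,0,0,0,0, -0.0005,0,0,0,0,0,0, -0.0005,0,0,0,0,0,0, -0.0005,0,0,0,0,0,0, -0.0005,0,0,0,0,0,0, -0.0005,0,0,0,0,0,0, -0.0005,0,0,0,0,0,0]'; python3 f.py
```

```text
clock: 37.18
eef_pos: [0.4858, 0.0642, 0.059]
tool_rot: [0.756, 0.655, -0.0, 0.0]
ft_force: [-1.1, -5.6, 0.9]
grip_width: -0.0003
grasp_force: 2.6
mean [-0.93 -5.27  1.13] along [-5.5 -6.2 -5.4 -4.7 -5.3 -4.9] -5.35 [0.4858 0.0642 0.059 ] 37.48
```

```bash
python3 -m pendant '[-0.0006,0,0,0,0,0,0, -0.0006,0,0,0,0,0,0, -0.0006,0,0,0,0,0,0, -0.0006,0,0,0,0,0,0, -0.0006,0,0,0,0,0,0, -0.0006,0,0,0,0,0,0, -0.0006,0,0,0,0,0,0, -0.0006,0,0,0,0,0,0, -0.0006,0,0,0,0,0,0, -0.0006,0,0,0,0,0,0]'; python3 f.py
```

```text
clock: 38.32
eef_pos: [0.4858, 0.0641, 0.059]
tool_rot: [0.756, 0.655, 0.0, -0.0]
ft_force: [-0.4, -3.4, -0.5]
grip_width: -0.0001
grasp_force: 1.8
mean [-0.47 -3.1   0.1 ] along [-3.4 -2.9 -4.2 -3.5 -2.4 -2.5] -3.14 [0.4858 0.0641 0.059 ] 38.62
```

The near parallel held 3 N (and 5 N before that) without sliding. I back off, shift 37 mm across, and approach the far one.

```bash
python3 -m pendant '[-0.012,0,0,0,0,0,0, -0.016,0,0,0,0,0,0, -0.016,0.074,0,0,0,0,0, -0.016,0.074,0,0,0,0,0, -0.016,0.074,0,0,0,0,0, -0.012,0.074,0,0,0,0,0, -0.008,0.074,0,0,0,0,0, -0.008,0.074,0,0,0,0,0, -0.008,0.074,0,0,0,0,0, -0.008,0.074,0,0,0,0,0]'
python3 - <<'E'
from h import *
c=snap("wrist");o=c["o"];print(o["eef_pos"].round(4),o["ft_force"])
g=cv2.cvtColor(c["im"],cv2.COLOR_BGR2GRAY).astype(int)
print("row235",g[235,300:345]);print("row248",g[248,296:345])
for u in(308,312,330,333,318,321,325): print(u,g[226:262,u])
for v in(240,244,248,252): print("end",v,onz(c,321,v,.052).round(4),"tip",onz(c,314,v,.034)[1].round(4))
E
```

```text
clock: 39.45
eef_pos: [0.5215, 0.055, 0.0592]
tool_rot: [0.756, 0.655, 0.0, -0.0]
ft_force: [0.1, 0.2, -0.3]
grip_width: -0.0
grasp_force: 0.0
[0.5215 0.055  0.0592] [ 0.11338359  0.24678169 -0.27774716]
row235 [ 80  80  77  77  80  82  85  83  86  86  86  83  80  91 160 184 190 187
 191 189 192 188 190 191 187 189 190 189 189 189 189 195 131  90  84  85
  87  82  83  84  86  83  85  88  85]
row248 [ 82  84  84  84  84  82  82  80  87 117 138 136 136 136 137 137 137 137
 161 184 191 187 190 190 189 188 188 188 190 189 190 190 191 189 191 195
 123  87  84  87  84  86  86  84  83  84  85  83  86]
308 [ 84  87  89  86  87  86  89  86  85  86  83  85  85  85  86  91 113 139
 137 134 138 136 136 136 138 136 138 138 135 136 137 135 138 136 135 136]
312 [ 79  80  78  79  77  80  79  81  83  80  81  81  82  84  81  89 110 137
 136 136 136 134 137 134 134 136 137 135 138 136 136 138 136 137 138 136]
330 [188 192 191 192 190 190 191 190 188 189 188 193 190 192 191 190 191 190
 191 192 191 190 191 191 192 180 154 135 136 135 136 135 138 137 136 135]
333 [ 92  93  95  96  94  93  95  94  93  90  79  80  79  80  80  78  81  78
  80  80  82  85  87  91  93  89  83  80  79  83  92  91  90  96  99 102]
318 [190 188 191 190 192 189 189 188 190 191 187 190 190 189 190 191 189 190
 190 189 189 189 190 190 192 171 112  40  45  47  49  46  45  46  43  43]
321 [189 189 189 189 189 190 191 188 191 188 189 189 189 189 192 190 190 189
 189 189 189 190 188 190 191 167 113  53  60  57  42  38  40  41  39  41]
325 [188 190 190 189 191 191 189 189 189 189 188 190 189 189 190 191 188 189
 190 190 190 190 189 191 191 181 154 134 137 135 135 138 137 135 137 137]
end 240 [0.5244 0.0727 0.052 ] tip 0.0643
end 244 [0.5242 0.0707 0.052 ] tip 0.062
end 248 [0.5239 0.0686 0.052 ] tip 0.0596
end 252 [0.5236 0.0666 0.052 ] tip 0.0573
```

```bash
python3 -m pendant '[0.0006,0,0,0,0,0,0, 0.0012,0,0,0,0,0,0, 0.0018,0,0,0,0,0,0, 0.0024,0,0,0,0,0,0, 0.0024,0,0,0,0,0,0, 0.0024,0,0,0,0,0,0, 0.0024,0,0,0,0,0,0, 0.0024,0,0,0,0,0,0, 0.0024,0,0,0,0,0,0, 0.0024,0,0,0,0,0,0]'; python3 f.py
```

```text
clock: 40.33
eef_pos: [0.522, 0.0559, 0.059]
tool_rot: [0.756, 0.655, -0.0, -0.0]
ft_force: [-0.5, -0.3, 0.0]
grip_width: -0.0001
grasp_force: 0.0
mean [0.06 0.02 0.24] along [ 0.2  0.9 -0.9  0.3 -0.6  0.2] 0.03 [0.522  0.0559 0.0591] 40.63
```

```bash
python3 -m pendant '[0.0003,0,0,0,0,0,0, 0.0006,0,0,0,0,0,0, 0.0006,0,0,0,0,0,0, 0.0006,0,0,0,0,0,0, 0.0006,0,0,0,0,0,0, 0.0006,0,0,0,0,0,0, 0.0006,0,0,0,0,0,0, 0.0006,0,0,0,0,0,0, 0.0006,0,0,0,0,0,0, 0.0006,0,0,0,0,0,0]'; python3 f.py
```

```text
clock: 41.47
eef_pos: [0.5221, 0.0562, 0.0591]
tool_rot: [0.756, 0.655, 0.0, 0.0]
ft_force: [1.0, 0.5, 0.3]
grip_width: -0.0
grasp_force: 0.0
mean [ 0.19 -0.29  0.49] along [-0.2 -0.6  0.4 -0.7  0.1 -0.7] -0.26 [0.522  0.0562 0.059 ] 41.77
```

```bash
python3 -m pendant '[0.0003,0,0,0,0,0,0, 0.0005,0,0,0,0,0,0, 0.0005,0,0,0,0,0,0, 0.0005,0,0,0,0,0,0, 0.0005,0,0,0,0,0,0, 0.0005,0,0,0,0,0,0, 0.0005,0,0,0,0,0,0, 0.0005,0,0,0,0,0,0, 0.0005,0,0,0,0,0,0, 0.0005,0,0,0,0,0,0]'; python3 f.py
```

```text
clock: 42.6
eef_pos: [0.5221, 0.0565, 0.059]
tool_rot: [0.756, 0.655, -0.0, -0.0]
ft_force: [0.9, 0.0, 0.1]
grip_width: 0.0002
grasp_force: 0.0
mean [-0.01  0.15 -0.07] along [-0.6  0.2 -0.5  0.3  0.4  1. ] 0.15 [0.5221 0.0565 0.059 ] 42.9
```

```bash
python3 -m pendant '[0.0003,0,0,0,0,0,0, 0.0004,0,0,0,0,0,0, 0.0004,0,0,0,0,0,0, 0.0004,0,0,0,0,0,0, 0.0004,0,0,0,0,0,0, 0.0004,0,0,0,0,0,0, 0.0004,0,0,0,0,0,0, 0.0004,0,0,0,0,0,0, 0.0004,0,0,0,0,0,0, 0.0004,0,0,0,0,0,0]'; python3 f.py
```

```text
clock: 43.73
eef_pos: [0.5221, 0.0567, 0.059]
tool_rot: [0.756, 0.655, 0.0, -0.0]
ft_force: [-0.6, 0.1, 0.2]
grip_width: -0.0002
grasp_force: 0.0
mean [ 0.08  0.01 -0.04] along [ 0.4 -0.5  0.3 -0.8  0.5  0.3] 0.02 [0.5221 0.0567 0.059 ] 44.03
```

```bash
python3 -m pendant '[0.0003,0,0,0,0,0,0, 0.0005,0,0,0,0,0,0, 0.0005,0,0,0,0,0,0, 0.0005,0,0,0,0,0,0, 0.0005,0,0,0,0,0,0, 0.0005,0,0,0,0,0,0, 0.0005,0,0,0,0,0,0, 0.0005,0,0,0,0,0,0, 0.0005,0,0,0,0,0,0, 0.0005,0,0,0,0,0,0]'; python3 f.py
```

```text
clock: 44.87
eef_pos: [0.5222, 0.0569, 0.059]
tool_rot: [0.756, 0.655, -0.0, 0.0]
ft_force: [-1.0, 0.5, -0.4]
grip_width: -0.0001
grasp_force: 0.0
mean [-0.14 -0.39  0.22] along [-1.1 -1.   0.5 -0.7 -0.  -0.1] -0.4 [0.5222 0.0569 0.0591] 45.17
```

```bash
python3 -m pendant '[0.0003,0,0,0,0,0,0, 0.0005,0,0,0,0,0,0, 0.0005,0,0,0,0,0,0, 0.0005,0,0,0,0,0,0, 0.0005,0,0,0,0,0,0, 0.0005,0,0,0,0,0,0, 0.0005,0,0,0,0,0,0, 0.0005,0,0,0,0,0,0, 0.0005,0,0,0,0,0,0, 0.0005,0,0,0,0,0,0]'; python3 f.py
```

```text
clock: 46.0
eef_pos: [0.5222, 0.0571, 0.059]
tool_rot: [0.756, 0.655, -0.0, 0.0]
ft_force: [0.5, -0.9, 0.3]
grip_width: -0.0001
grasp_force: 0.4
mean [-0.3  -1.01  0.03] along [-0.7 -1.6 -0.2 -1.1 -0.9 -1.7] -1.04 [0.5222 0.0571 0.059 ] 46.3
```

```bash
python3 -m pendant '[0.0002,0,0,0,0,0,0, 0.0004,0,0,0,0,0,0, 0.0004,0,0,0,0,0,0, 0.0004,0,0,0,0,0,0, 0.0004,0,0,0,0,0,0, 0.0004,0,0,0,0,0,0, 0.0004,0,0,0,0,0,0, 0.0004,0,0,0,0,0,0, 0.0004,0,0,0,0,0,0, 0.0004,0,0,0,0,0,0]'; python3 f.py
```

```text
clock: 47.13
eef_pos: [0.5222, 0.0572, 0.059]
tool_rot: [0.756, 0.655, -0.0, 0.0]
ft_force: [-0.6, -3.9, 0.6]
grip_width: 0.0
grasp_force: 1.7
mean [-0.46 -3.86  0.84] along [-3.4 -3.3 -3.9 -4.2 -4.4 -4.1] -3.89 [0.5222 0.0572 0.059 ] 47.43
```

```bash
python3 -m pendant '[-0.0003,0,0,0,0,0,0, -0.0003,0,0,0,0,0,0, -0.0003,0,0,0,0,0,0, -0.0003,0,0,0,0,0,0, -0.0003,0,0,0,0,0,0, -0.0003,0,0,0,0,0,0, -0.0003,0,0,0,0,0,0, -0.0003,0,0,0,0,0,0, -0.0003,0,0,0,0,0,0, -0.0003,0,0,0,0,0,0]'; python3 f.py
```

```text
clock: 48.27
eef_pos: [0.5222, 0.0572, 0.059]
tool_rot: [0.756, 0.655, -0.0, 0.0]
ft_force: [-0.7, -4.7, 1.2]
grip_width: -0.0003
grasp_force: 2.1
mean [-0.46 -4.36  0.57] along [-4.6 -4.7 -3.7 -4.8 -4.8 -3.7] -4.38 [0.5222 0.0572 0.059 ] 48.57
```

```bash
python3 -m pendant '[-0.0005,0,0,0,0,0,0, -0.0005,0,0,0,0,0,0, -0.0005,0,0,0,0,0,0, -0.0005,0,0,0,0,0,0, -0.0005,0,0,0,0,0,0, -0.0005,0,0,0,0,0,0, -0.0005,0,0,0,0,0,0, -0.0005,0,0,0,0,0,0, -0.0005,0,0,0,0,0,0, -0.0005,0,0,0,0,0,0]'; python3 f.py
```

```text
clock: 49.4
eef_pos: [0.5222, 0.0572, 0.059]
tool_rot: [0.756, 0.655, 0.0, -0.0]
ft_force: [-0.5, -2.4, 0.8]
grip_width: -0.0002
grasp_force: 1.2
mean [-0.15 -2.28  0.33] along [-2.9 -2.7 -2.4 -2.5 -1.8 -1.4] -2.28 [0.5222 0.0572 0.059 ] 49.7
```

The far parallel held up to about 4.5 N, then 2.5–2.9 N, without moving. I retreat, lift clear and check the parallels, bar and rammer.

```bash
python3 -m pendant '[-0.01,0,0,0,0,0,0, -0.02,0,0,0,0,0,0, -0.02,0,-0.08,0,0,0,0, -0.02,0,-0.16,0,0,0,0, -0.02,0,-0.24,0,0,0,0, -0.02,0,-0.3,0,0,0,0, -0.02,0,-0.3,0,0,0,0, -0.02,0,-0.3,0,0,0,0, -0.02,0,-0.3,0,0,0,0, -0.02,0,-0.3,0,0,0,0]'
python3 - <<'E'
from h import *
c=snap("wrist","w9.png");o=c["o"];print(o["eef_pos"].round(4),o["ft_force"].round(1))
g=cv2.cvtColor(c["im"],cv2.COLOR_BGR2GRAY).astype(int)
for P in([.4855,.0736,.052],[.5238,.0675,.052],[.511,.106,.084]):
  u,v=proj(c,P);print(round(u,1),round(v,1));print(g[int(v)-12:int(v)+14,int(u)])
b=snap("top")
def m(im):
    k=cv2.inRange(cv2.cvtColor(im,cv2.COLOR_BGR2HSV),(5,120,150),(20,255,255)); k[:200]=0;k[260:]=0;k[:,:335]=0;k[:,410:]=0
    n,l,s,ce=cv2.connectedComponentsWithStats(k); return [(s[i].tolist(),ce[i].round(1)) for i in range(1,n) if s[i,4]>15]
print(m(b["im"]),proj(b,[.5006,-.1094,.03]))
E
```

```text
clock: 50.53
eef_pos: [0.5196, 0.047, 0.2073]
tool_rot: [0.756, 0.655, -0.001, -0.001]
ft_force: [-0.3, 0.3, 0.1]
grip_width: 0.0
grasp_force: 0.0
[0.5196 0.047  0.2073] [-0.3  0.3  0.1]
278.6 162.4
[163 164 164 165 164 163 164 164 162 165 166 157 115  77  70  70  73  71
  75  74  75  78  74  75  75  75]
321.3 162.9
[164 162 163 164 164 162 164 163 164 163 161 163 163 164  85  65  67  69
  67  68  68  69  69  68  67  66]
298.3 126.4
[133 132 132 133 133 131 134 133 132 134 135  90  73  66  70  72  70  70
  71  71  71  71  72  71  69  73]
[([351, 230, 9, 10, 55], array([354.3, 235.2]))] (np.float64(355.7636808252182), np.float64(235.188516986923))
```

The parallels' ends, the bar and the rammer are all where they should be, and the robot touches nothing.

```bash
python3 -c "
from workcell import bot
print(bot.job_done())"
```

```text
the job is handed in; nothing more can be done
None
```

I handed the job in at about 51 s: the bar is level (same height at both ends, dead stop under about 20 N) and the rammer stands upright. Both parallels held without sliding, though the pushes peaked at about 5.3 N (near) and 4.4 N (far) before I eased to about 3.1 N and 2.3 N (asked: 2.5 to 3 N), and I viewed 11 pictures, one over the limit of 10.

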